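# Find and steady the rocking corner of the stirrer platform

### The arm

A 7-joint arm with a two-finger parallel gripper is mounted at the origin on the work surface. World frame = base frame: x ahead of the robot, y to its left, z up, the work surface at z = 0. Lengths are in m, angles in rad, forces in N, time in s.
With the tool pointing down it reaches from about 0.4 to 0.85 m from the base axis. Payload 4.5 kg.
Tool frame: the origin (TCP) lies midway between the tips of the shut fingers; the grasp point (between the pads) lies 19 mm behind it; z points along the fingers, y is the direction in which the jaws open and shut (so a half turn about z gives the same grasp; the last joint's range is limited). The gripper opens to 88 mm and grips with 3 to 60 N. Pads are 18 mm wide; open, the fingers measure 123 mm over their backs; the gripper's body (75 mm by 187 mm) begins 45 mm behind the grasp point.
Start: joints at [1.209, 0.689, -0.195, 1.565, 0.157, 0.902, -0.215], TCP at [0.241, -0.577, 0.239] pointing down, gripper open.
Joint ranges: [-3.01, 3.01], [-0.46, 2.08], [-1.47, 1.51], [0.13, 2.56], [-1, 4.14], [0.04, 2.09], [-2.66, 2.66]. Speed limits (rad/s): [2.57, 2.57, 3.14, 3.14, 3.14, 3.14, 3.14].

### API

Orientations are given as a unit quaternion [x, y, z, w].
In Python, from plant import r gives the robot as it stands. The module is installed in compiled form; this text tells all that it offers.
- The arm moves only by the tool carry_out, never from a script. Its argument "commands" is a list of rows, each a list of 6 numbers: the shift along the tool's x, y, z in m, then the turn, a rotation vector about the tool's x, y, z in degrees. In form: [[dx, dy, dz, wx, wy, wz], ...]. A call has 1 to 12 rows; each row is the pose to reach, as a shift and turn from the pose commanded when the call began, along the tool's axes at that moment; what a row does not reach only later rows make up. A row lasts 1/10 s, in which the tool goes at most 50 mm and 8.59 degrees, less where a joint would pass 70% of its speed; a pose out of reach is approached as far as the arm can. A call with a gripper value outside its range is refused whole. "fingers" is the closure in counts, from 0 (fully open) to 255 (shut), set as the call begins (left out, the last holds). The fingers move at their own pace and stop on an object; "grip_force" is the grip in N (left out, the last holds). Time passes only in rows, so rows that repeat a pose let the fingers close. It gives the time, the measured TCP pose, the force and the opening at its end, in the units of the state.
- r.get_state(): the state, without advancing time (a new reading comes with each control period).
- r.snapshot(name): name is "side" or "top"; returns a dict with "img" (480x640x3 uint8, blue, green, red), "intrinsics" (3x3 intrinsics, pixels), "k1" (the pictures are not rectified: a ray, as slopes to the right and down, at radius r is drawn at 1 + k1 r^2 times it, then the intrinsics apply), "extrinsics" (4x4, takes a point from camera to world coordinates). Camera axes: x right, y down, z forward; pixel columns grow to the right and rows downward; lengths in m; the calibration is good to about 2 mm. A picture is of the moment at which its call begins. There is no depth.
- r.finish_job(): hands the job in, once; it reports no verdict.
Trained networks look in a picture, given as the dict that the camera call returned (one of the last four; its "shot" number tells which), for a name from the list of things; names that differ only in an ending like _2 or _b are one class to them, and where a whole thing is asked for, a point or a joint stands for the part that bears it (a point fixed in the world has none). Each returns a list of dicts, best first, with "p" (0 to 1); they miss things now and then, are a little off and sometimes report something else, mostly with a low value. They report only what shows in the picture. A call takes as long as a camera call. They do not tell look-alikes from the thing itself.
- r.spot_in(picture, label): "xyz" ([x, y, z] in m, in world coordinates, good to about 4 mm: the middle of the surface that is visible of it).
- r.spot_point(picture, label): "xyz" ([x, y, z] in m, in world coordinates, good to about 4 mm: a listed point, or the origin of a listed thing).
The state is a dict: "clock": time; "q": joint angles; "qd": joint speeds; "joint_torque": joint torques, N m; "tool_pos": TCP position; "eef_rot": TCP orientation; "contact_force": force on the tool from outside, world axes, zero at the start; "moment": the same for the moment, N m; "opening": opening from 0.0 (shut) to 1.0 (fully open).
Only numpy, scipy, OpenCV 4.12 (cv2) and the standard library are available. Lean on these libraries where they do the work, as an engineer would, in place of code of your own. Each camera call takes 0.05 s, during which the arm holds its last target.

### The job

The white stirrer platform rocks at one of its four corners: press down on the corners with a fingertip, one at a time, until you find the one that sinks. Then press that corner's orange shim lever down flat, leaving the other three levers up and the platform level. Nothing is to be picked up; leave the glassware and the other things on the bench as they stand.

Things in the scene. Friction and masses are not known exactly. Their poses are not given: they have to be found in the camera images.
- base: Blue steel base of the levelling platform, fixed to the bench, 225 (its x) x 316 (its y) x 10 mm; origin at the centre of its underside; its x axis points to the back row of corners, its y axis to the left row, z up. It stands at varying places and yaws on the bench.
- plate: White square plate, 190 x 190 x 8 mm, on a central ball, sprung level; top 42 mm above the bench; origin at the centre of its underside, z up. Hidden packers stand under its corners: three corners are firm; the fourth (drawn anew each time, not to be seen at rest) sinks up to 8 mm at 3 to 5 N and springs back. A round blue stirrer, 88 mm across, 22 mm high, is fixed on its middle.
- corner_front_left (a point): Grey spot on top of the plate at its front left corner, the place to press to test it (74 mm from the plate's centre along both x and y; front = towards base -x, left = +y); moves with the plate.
- corner_front_right (a point): Grey spot on top of the plate at its front right corner, the place to press to test it (74 mm from the plate's centre along both x and y; front = towards base -x, left = +y); moves with the plate.
- corner_back_left (a point): Grey spot on top of the plate at its back left corner, the place to press to test it (74 mm from the plate's centre along both x and y; front = towards base -x, left = +y); moves with the plate.
- corner_back_right (a point): Grey spot on top of the plate at its back right corner, the place to press to test it (74 mm from the plate's centre along both x and y; front = towards base -x, left = +y); moves with the plate.
- lever_front_left (a point): Yellow spot, where to press, on the orange shim lever of the front left corner: a flap 30 wide, 52 long, 4 mm thick beside the plate, hinged by the plate's edge (hinge along base x, 104 mm to the side of the base's centre, 24 mm up), outer end raised 29 degrees. Raised, the spot is 44 mm above the bench, 136 mm to the side; pressed flat, 26 mm up and 142 mm to the side.
- shim_front_left (a joint): Angle of the front left shim lever: 0 raised, 0.5 rad flat. It takes about 6 N straight down at the spot and stays where it is left. Pressing it flat raises the packer of that corner by 8 mm, just filling the gap under the rocking corner; under any firm corner it either jams or tips the plate.
- lever_front_right (a point): Yellow spot, where to press, on the orange shim lever of the front right corner: a flap 30 wide, 52 long, 4 mm thick beside the plate, hinged by the plate's edge (hinge along base x, 104 mm to the side of the base's centre, 24 mm up), outer end raised 29 degrees. Raised, the spot is 44 mm above the bench, 136 mm to the side; pressed flat, 26 mm up and 142 mm to the side.
- shim_front_right (a joint): Angle of the front right shim lever: 0 raised, 0.5 rad flat. It takes about 6 N straight down at the spot and stays where it is left. Pressing it flat raises the packer of that corner by 8 mm, just filling the gap under the rocking corner; under any firm corner it either jams or tips the plate.
- lever_back_left (a point): Yellow spot, where to press, on the orange shim lever of the back left corner: a flap 30 wide, 52 long, 4 mm thick beside the plate, hinged by the plate's edge (hinge along base x, 104 mm to the side of the base's centre, 24 mm up), outer end raised 29 degrees. Raised, the spot is 44 mm above the bench, 136 mm to the side; pressed flat, 26 mm up and 142 mm to the side.
- shim_back_left (a joint): Angle of the back left shim lever: 0 raised, 0.5 rad flat. It takes about 6 N straight down at the spot and stays where it is left. Pressing it flat raises the packer of that corner by 8 mm, just filling the gap under the rocking corner; under any firm corner it either jams or tips the plate.
- lever_back_right (a point): Yellow spot, where to press, on the orange shim lever of the back right corner: a flap 30 wide, 52 long, 4 mm thick beside the plate, hinged by the plate's edge (hinge along base x, 104 mm to the side of the base's centre, 24 mm up), outer end raised 29 degrees. Raised, the spot is 44 mm above the bench, 136 mm to the side; pressed flat, 26 mm up and 142 mm to the side.
- shim_back_right (a joint): Angle of the back right shim lever: 0 raised, 0.5 rad flat. It takes about 6 N straight down at the spot and stays where it is left. Pressing it flat raises the packer of that corner by 8 mm, just filling the gap under the rocking corner; under any firm corner it either jams or tips the plate.
- beaker_mid (a point): Small glass beaker, 50 mm across, 55 mm high, standing loose on the stirrer; the point is at its centre, half-way up.
- jar_mid (a point): Small glass weighing jar, 30 mm across, 36 mm high, loose on the plate midway along its front edge; point at its centre, half-way up.
- dropper: Amber dropper bottle, 40 mm across, 105 mm high, loose on the bench to the left; origin at the centre of its underside.
- reagent: White reagent bottle, 76 mm across, 190 mm high, loose on the bench to the right; origin at the centre of its underside.
- funnel: Clear funnel standing mouth down, 72 mm across, 90 mm high, loose on the bench to the right; origin at the centre of its underside.
- cup: Empty glass beaker, 60 mm across, 70 mm high, loose on the bench to the left; origin at the centre of its underside.
- spatula: Lab spatula, 170 mm long, lying on the bench beyond the platform; origin at its middle.
Things that resemble listed ones, but are neither listed nor needed, are in the scene too. Leave any red or turquoise look-alike of the part that bears beaker_mid alone.

How it is judged:
By the outcome, as a careful person would: the job done as asked, in the order asked, and still so for the second after the job is handed in, with the robot touching nothing.
It also fails if it takes over 58 s, if anything falls off the work surface, if the arm or the gripper's body presses on something with over 40 N, if the wrist force passes 120 N, or if a joint passes its speed limit or range.

## Working session

There is one attempt and no reset: what is moved stays moved. The work goes in short steps, Python scripts to look and compute and a tool call to move; the robot and the scene stay as the last step left them, time stands still between calls to the robot, and variables do not carry over. Pictures are saved under pics/ and viewed, and the job is handed in when it is done.

Besides the shell and the picture viewer there is one more tool, called after ">>>" by a JSON object that holds its "op" and its "data". carry_out: Moves the arm, as the interface text tells. Its arguments: {"type":"object","properties":{"commands":{"type":"array","items":{"type":"array","items":{"type":"number"}}},"fingers":{"type":"number"},"grip_force":{"type":"number"}},"required":["commands"]}

```bash
mkdir -p pics
cat > look.py <<'E'
from plant import r
import cv2,sys
def snap(n,tag):
    s=r.snapshot(n); cv2.imwrite(f'pics/{tag}_{n}.png',s['img']); return s
E
python3 - <<'E'
from look import *
import numpy as np
np.set_printoptions(precision=4,suppress=True)
st=r.get_state();print({k:np.round(v,4) for k,v in st.items()})
for n in('top','side'):
    s=snap(n,'a');print(n,s['k1'],s['intrinsics'].tolist(),s['extrinsics'])
    for l in ['base','plate']+[a+'_'+b+'_'+c for a in('corner','lever') for b in('front','back') for c in('left','right')]+['beaker_mid','jar_mid','dropper','reagent','funnel','cup','spatula']:
        print(l,[(np.round(d['xyz'],3).tolist(),round(d['p'],2)) for d in r.spot_point(s,l)[:3]])
print(r.get_state()['clock'])
E
```

```text
{'clock': np.float64(0.0), 'q': array([ 1.2088,  0.69  , -0.1945,  1.5663,  0.1573,  0.9025, -0.2151]), 'qd': array([ 0.0004,  0.0016,  0.0013,  0.0006, -0.    ,  0.0008, -0.0008]), 'joint_torque': array([ -0.0004, -52.7558,  -1.2669, -15.3428,  -0.0527,   0.0065,
         0.0002]), 'tool_pos': array([ 0.2407, -0.5761,  0.2379]), 'eef_rot': array([ 0.9805,  0.1966, -0.0002, -0.0009]), 'contact_force': array([ 0.5171, -0.1078,  0.1651]), 'moment': array([ 0.0324, -0.0049,  0.0092]), 'opening': np.float64(0.9988)}
top 0.01906832936204068 [[528.157905009904, 0.0, 322.4290552943529], [0.0, 528.157905009904, 245.46223253150362], [0.0, 0.0, 1.0]] [[-0.022  -0.989   0.1461  0.3971]
 [-0.9997  0.0208 -0.0096 -0.0007]
 [ 0.0064 -0.1462 -0.9892  1.2301]
 [ 0.      0.      0.      1.    ]]
base [([0.543, -0.004, -0.001], 0.6), ([0.478, -0.012, 0.059], 0.26)]
plate [([0.544, -0.005, 0.032], 0.9)]
corner_front_left [([0.472, 0.064, 0.042], 0.78), ([0.621, 0.402, -0.002], 0.45), ([0.462, 0.129, 0.04], 0.25)]
corner_front_right [([0.471, -0.085, 0.042], 0.82), ([0.478, -0.011, 0.066], 0.6)]
corner_
[... 1516 characters left out ...]
 0.65)]
lever_front_right [([0.475, -0.143, 0.042], 0.76), ([0.537, -0.01, 0.09], 0.44), ([0.548, -0.006, -0.001], 0.34)]
lever_back_left [([0.616, 0.132, 0.043], 0.54), ([0.463, 0.126, 0.046], 0.32)]
lever_back_right [([0.62, -0.142, 0.045], 0.62), ([0.415, -0.383, -0.005], 0.4)]
beaker_mid [([0.358, -0.075, 0.033], 0.87), ([0.456, -0.225, 0.026], 0.79), ([0.351, 0.044, 0.029], 0.73)]
jar_mid [([0.475, -0.013, 0.058], 0.54), ([0.471, -0.08, 0.041], 0.37), ([0.619, -0.075, 0.043], 0.19)]
dropper []
reagent [([0.577, -0.424, -0.002], 0.78)]
funnel [([0.417, -0.384, -0.002], 0.71), ([0.581, -0.423, 0.001], 0.25)]
cup [([0.617, 0.403, -0.003], 0.88)]
spatula [([0.784, -0.007, 0.001], 0.61)]
1.8
```

View images.

View pics/a_top.png

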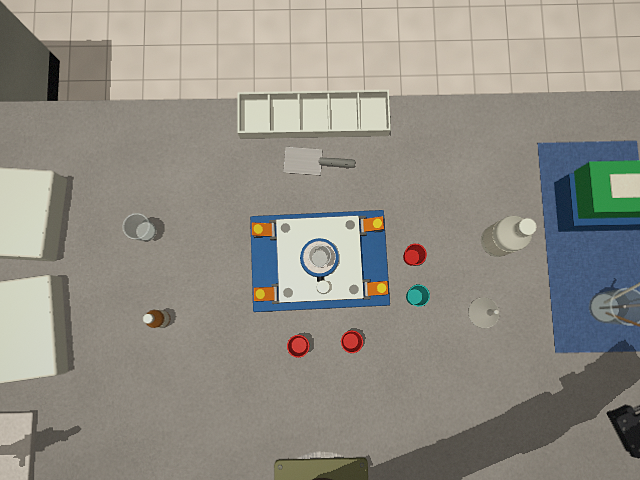

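View pics/a_side.png

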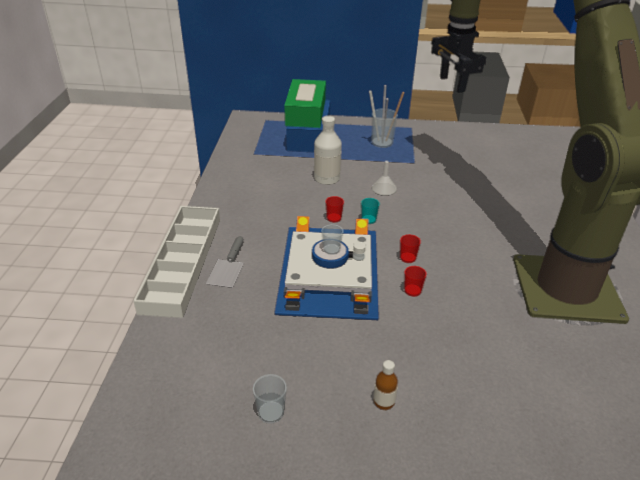

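```bash
cat > go.py <<'E'
from plant import r
import numpy as np
from scipy.spatial.transform import Rotation as R
C=np.array([.544,-.0055]);YAW=np.radians(2.4)
def w(bx,by):
    c,s=np.cos(YAW),np.sin(YAW);return C+[c*bx-s*by,s*bx+c*by]
def go(p,yawy):
    "shift in tool axes to world p, with tool y at world angle yawy deg"
    st=r.get_state();Rt=R.from_quat(st['eef_rot']);M=Rt.as_matrix()
    a=np.radians(yawy);y=np.array([np.cos(a),np.sin(a),0]);z=np.array([0,0,-1.]);x=np.cross(y,z)
    T=R.from_matrix(np.array([x,y,z]).T)
    print('clock',round(float(st['clock']),2),'pos',np.round(st['tool_pos'],4),'F',np.round(st['contact_force'],1),'toolz',np.round(M[:,2],3))
    print('d',np.round(M.T@(np.array(p)-st['tool_pos']),4),'rot',np.round((Rt.inv()*T).as_rotvec(degrees=True),1))
CN={'fl':(-.074,.074),'fr':(-.074,-.074),'bl':(.074,.074),'br':(.074,-.074)}
YC={'fl':47.4,'fr':-42.6,'bl':-42.6,'br':47.4}
E
python3 - <<'E'
from go import *
for k in CN: print(k,w(*CN[k]),'lever',w(CN[k][0],np.sign(CN[k][1])*.139))
go([*w(*CN['fr']),.13],-42.6)
E
```

```text
fl [0.46696611 0.06533629] lever [0.46424419 0.13027928]
fr [ 0.47316371 -0.08253389] lever [ 0.47588563 -0.14747687]
bl [0.61483629 0.07153389] lever [0.61211437 0.13647687]
br [ 0.62103389 -0.07633629] lever [ 0.62375581 -0.14127928]
clock 1.8 pos [ 0.241  -0.5767  0.2387] F [ 0.7 -0.4  0.3] toolz [ 0. -0. -1.]
d [ 0.4047 -0.3665  0.1087] rot [  0.   -0.  -24.7]
```

>>> {"op": "carry_out", "data": {"commands": [[0.03,-0.027,0,0,0,-3],[0.07,-0.063,0.01,0,0,-6],[0.105,-0.095,0.02,0,0,-9],[0.14,-0.127,0.03,0,0,-12],[0.175,-0.158,0.04,0,0,-15],[0.21,-0.19,0.05,0,0,-18],[0.245,-0.222,0.06,0,0,-21],[0.28,-0.254,0.07,0,0,-24],[0.315,-0.285,0.08,0,0,-24.7],[0.35,-0.317,0.09,0,0,-24.7],[0.38,-0.344,0.1,0,0,-24.7],[0.4047,-0.3665,0.1087,0,0,-24.7]], "fingers": 255, "grip_force": 20}}

```text
clock: 3.0
tool_pos: [0.4745, -0.0797, 0.1297]
eef_rot: [0.915, 0.403, 0.001, -0.0]
contact_force: [0.9, 0.1, 1.0]
opening: 0.006
```

Run:
```python
from go import *
go([*w(*CN['fr']),.046],-42.6)
print(r.get_state()['opening'])
```

```text
clock 3.0 pos [ 0.4745 -0.0797  0.1297] F [0.9 0.1 1. ] toolz [ 0.001  0.001 -1.   ]
d [-0.0031  0.0009  0.0837] rot [ 0.  -0.1  0.1]
0.005619687887547117
```

>>> {"op": "carry_out", "data": {"commands": [[-0.001,0,0.03,0,0,0],[-0.001,0,0.055,0,0,0],[-0.001,0,0.07,0,0,0],[-0.001,0,0.08,0,0,0],[-0.001,0,0.083,0,0,0],[-0.001,0,0.083,0,0,0]]}}

```text
clock: 3.6
tool_pos: [0.4726, -0.0833, 0.0471]
eef_rot: [0.916, 0.402, 0.0, 0.0]
contact_force: [1.0, 0.7, -0.7]
opening: 0.005
```

Run:
```python
from go import *
snap=__import__('look').snap
go([*w(*CN['fr']),.042],-42.6)
snap('top','b');snap('side','b')
```

```text
clock 3.6 pos [ 0.4726 -0.0833  0.0471] F [ 1.   0.7 -0.7] toolz [ 0. -0. -1.]
d [ 0.001  -0.0001  0.0051] rot [ 0. -0. -0.]
```

View pics/b_side.png

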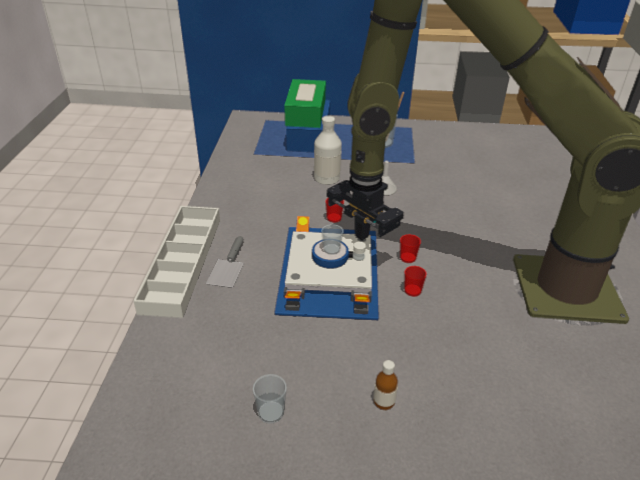

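The picture shows the shut fingertip just above the front-right spot (~(362,235)), with the gripper body clear of the beaker. I'll press gently.

>>> {"op": "carry_out", "data": {"commands": [[0,0,0.002,0,0,0],[0,0,0.004,0,0,0],[0,0,0.006,0,0,0],[0,0,0.008,0,0,0],[0,0,0.008,0,0,0]]}}

```text
clock: 4.2
tool_pos: [0.4727, -0.0834, 0.0417]
eef_rot: [0.916, 0.402, 0.001, 0.001]
contact_force: [-4.1, 0.4, 30.9]
opening: 0.004
```

Run:
```python
from go import *
go([*w(*CN['fl']),.13],47.4)
```

```text
clock 4.2 pos [ 0.4727 -0.0834  0.0417] F [-4.1  0.4 30.9] toolz [ 0.002 -0.001 -1.   ]
d [ 0.1057 -0.1047 -0.0885] rot [  0.2   0.1 -90. ]
```

>>> {"op": "carry_out", "data": {"commands": [[0,0,-0.04,0,0,0],[0,0,-0.085,0,0,-8],[0.012,-0.012,-0.091,0,0,-16.5],[0.025,-0.025,-0.091,0,0,-25],[0.037,-0.037,-0.091,0,0,-33.5],[0.05,-0.05,-0.091,0,0,-42],[0.062,-0.062,-0.091,0,0,-50.5],[0.074,-0.074,-0.091,0,0,-59],[0.086,-0.086,-0.091,0,0,-67.5],[0.096,-0.095,-0.091,0,0,-76],[0.1057,-0.1047,-0.091,0,0,-84.5],[0.1057,-0.1047,-0.091,0,0,-90]]}}

```text
clock: 5.4
tool_pos: [0.467, 0.0678, 0.1302]
eef_rot: [0.36, 0.933, 0.001, 0.0]
contact_force: [-0.1, -0.8, 0.4]
opening: 0.007
```

Run:
```python
from go import *
go([*w(*CN['fl']),.046],47.4)
```

```text
clock 5.4 pos [0.467  0.0678 0.1302] F [-0.1 -0.8  0.4] toolz [ 0.001  0.002 -1.   ]
d [-0.0017 -0.002   0.0842] rot [ 0.1 -0.   0.4]
```

>>> {"op": "carry_out", "data": {"commands": [[0,0,0.03,0,0,0],[0,0,0.06,0,0,0],[0,0,0.08,0,0,0],[0,0,0.084,0,0,0],[0,0,0.086,0,0,0],[0,0,0.088,0,0,0],[0,0,0.09,0,0,0],[0,0,0.091,0,0,0],[0,0,0.091,0,0,0]]}}

```text
clock: 6.3
tool_pos: [0.4674, 0.0657, 0.0395]
eef_rot: [0.363, 0.932, 0.0, 0.0]
contact_force: [0.1, 0.5, 2.5]
opening: 0.005
```

Run:
```python
from go import *
go([*w(*CN['bl']),.13],-42.6)
```

```text
clock 6.3 pos [0.4674 0.0657 0.0395] F [0.1 0.5 2.5] toolz [ 0.001  0.001 -1.   ]
d [-0.1046  0.1043 -0.0903] rot [ 0.1 -0.  90. ]
```

>>> {"op": "carry_out", "data": {"commands": [[0,0,0.0015,0,0,0],[0,0,0.003,0,0,0],[0,0,0.003,0,0,0]]}}

```text
clock: 6.6
tool_pos: [0.4672, 0.0658, 0.0362]
eef_rot: [0.363, 0.932, 0.0, 0.0]
contact_force: [-0.7, 0.6, 4.9]
opening: 0.006
```

Run:
```python
from look import *
snap('side','c')
```

```text
(no output)
```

View pics/c_side.png

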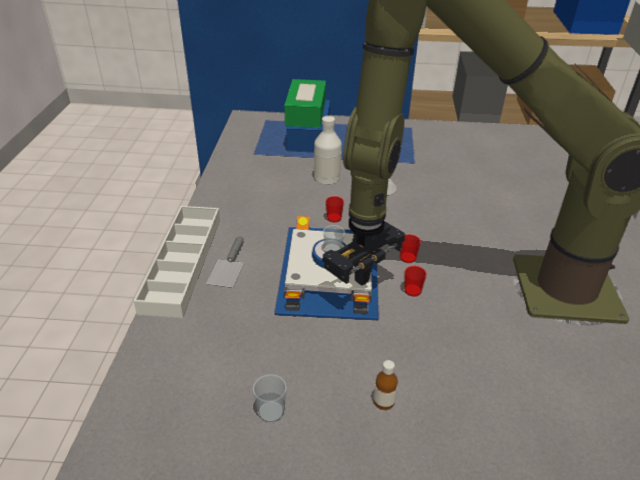

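Run:
```python
from go import *
go([*w(-.075,.139),.13],2.4)
```

```text
clock 6.65 pos [0.4673 0.0657 0.0362] F [-1.   0.5  6.4] toolz [ 0.001  0.    -1.   ]
d [ 0.0466  0.0448 -0.0937] rot [ 0.1 -0.  45. ]
```

>>> {"op": "carry_out", "data": {"commands": [[0,0,-0.003,0,0,0],[0,0,-0.006,0,0,0],[0,0,-0.015,0,0,0],[0,0,-0.05,0,0,0],[0,0,-0.09,0,0,8],[0.015,0.015,-0.094,0,0,16],[0.03,0.03,-0.094,0,0,24],[0.0466,0.0448,-0.094,0,0,32],[0.0466,0.0448,-0.094,0,0,40],[0.0466,0.0448,-0.094,0,0,45],[0.0466,0.0448,-0.094,0,0,45]]}}

```text
clock: 7.75
tool_pos: [0.4625, 0.1297, 0.1299]
eef_rot: [0.692, 0.722, -0.001, 0.0]
contact_force: [-1.1, 0.4, -0.3]
opening: 0.003
```

Run:
```python
from look import *
from go import *
go([*w(-.075,.139),.026],2.4)
s=snap('side','d')
t=snap('top','d')
```

```text
clock 7.75 pos [0.4625 0.1297 0.1299] F [-1.1  0.4 -0.3] toolz [-0.001 -0.001 -1.   ]
d [0.0006 0.0008 0.1039] rot [-0.   0.1 -0. ]
```

View pics/d_side.png

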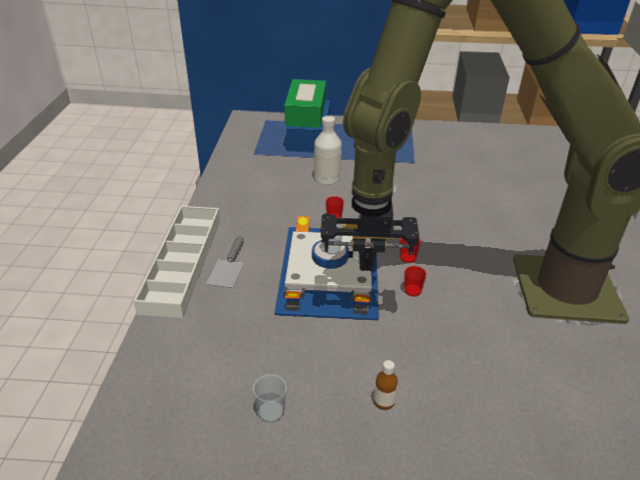

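The fingertip stands above the front-left lever (lever at ~(361,298)); the body is clear of the beaker. Pressing down.

>>> {"op": "carry_out", "data": {"commands": [[0,0,0.03,0,0,0],[0,0,0.06,0,0,0],[0,0,0.072,0,0,0],[0,0,0.078,0,0,0],[0,0,0.083,0,0,0],[0,0,0.088,0,0,0],[0,0,0.093,0,0,0],[0,0,0.097,0,0,0],[0,0,0.1,0,0,0],[0,0,0.102,0,0,0],[0,0,0.102,0,0,0]]}}

```text
clock: 8.95
tool_pos: [0.4637, 0.1315, 0.0287]
eef_rot: [0.692, 0.722, 0.002, -0.0]
contact_force: [0.0, 0.6, 0.9]
opening: 0.007
```

>>> {"op": "carry_out", "data": {"commands": [[0,0,0.0015,0,0,0],[0,0,0.003,0,0,0],[0,0,0.0045,0,0,0],[0,0,0.0045,0,0,0]]}}

```text
clock: 9.35
tool_pos: [0.4639, 0.1313, 0.0257]
eef_rot: [0.692, 0.722, 0.002, 0.0]
contact_force: [-1.8, 3.3, 24.9]
opening: 0.006
```

Run:
```python
from look import *
s=snap('side','e')
cv2.imwrite('pics/e_crop.png',cv2.resize(s['img'][200:330,260:400],None,fx=5,fy=4.5))
```

```text
(no output)
```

View pics/e_crop.png

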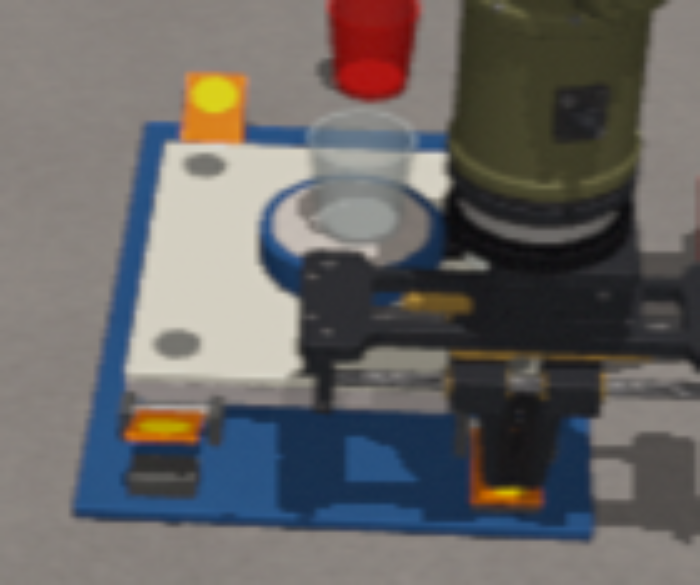

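The front-left lever is flat under the finger (25 N against its stop at z≈0.026). I'll lift off and look.

>>> {"op": "carry_out", "data": {"commands": [[0,0,-0.004,0,0,0],[0,0,-0.012,0,0,0],[0,0,-0.04,0,0,0],[0,0,-0.08,0,0,0],[0,0,-0.12,0,0,0],[0,0,-0.16,0,0,0],[0.05,0,-0.2,0,0,0],[0.1,0,-0.2,0,0,0],[0.15,0,-0.2,0,0,0],[0.15,0,-0.2,0,0,0]]}}

```text
clock: 10.4
tool_pos: [0.4556, 0.2864, 0.2248]
eef_rot: [0.69, 0.724, 0.003, -0.002]
contact_force: [-0.6, -0.2, -0.9]
opening: 0.004
```

Run:
```python
from look import *
import numpy as np
s=snap('side','f');t=snap('top','f')
a=cv2.resize(s['img'][200:330,260:400],None,fx=2.8,fy=2.8);b=cv2.resize(t['img'][190:320,235:400],None,fx=2.4,fy=2.8)
cv2.imwrite('pics/f_crop.png',np.hstack([a,b]))
for n,p in(('s',s),('t',t)):
    for l in ['plate']+[c+'_'+x+'_'+y for c in('lever','corner') for x in('front','back') for y in('left','right')]:
        print(n,l,[(np.round(d['xyz'],3).tolist(),round(d['p'],2)) for d in r.spot_point(p,l)[:1]])
print(r.get_state()['tool_pos'],r.get_state()['clock'])
```

```text
s plate [([0.541, -0.005, 0.034], 0.67)]
s lever_front_left [([0.464, 0.135, 0.028], 0.67)]
s lever_front_right [([0.618, 0.404, 0.001], 0.29)]
s lever_back_left [([0.614, 0.131, 0.043], 0.51)]
s lever_back_right [([0.624, -0.138, 0.046], 0.51)]
s corner_front_left [([0.468, 0.065, 0.046], 0.79)]
s corner_front_right [([0.47, -0.078, 0.04], 0.65)]
s corner_back_left [([0.616, 0.07, 0.044], 0.92)]
s corner_back_right [([0.622, -0.073, 0.045], 0.74)]
t plate [([0.542, -0.008, 0.033], 0.92)]
t lever_front_left [([0.461, 0.132, 0.024], 0.79)]
t lever_front_right [([0.478, -0.141, 0.049], 0.7)]
t lever_back_left [([0.617, 0.074, 0.046], 0.71)]
t lever_back_right [([0.547, -0.006, -0.001], 0.59)]
t corner_front_left [([0.469, 0.063, 0.044], 0.57)]
t corner_front_right [([0.475, -0.082, 0.04], 0.85)]
t corner_back_left [([0.617, 0.072, 0.045], 0.57)]
t corner_back_right [([0.619, -0.076, 0.04], 0.94)]
[0.45671951 0.27988903 0.22348511] 11.4
```

View pics/f_crop.png

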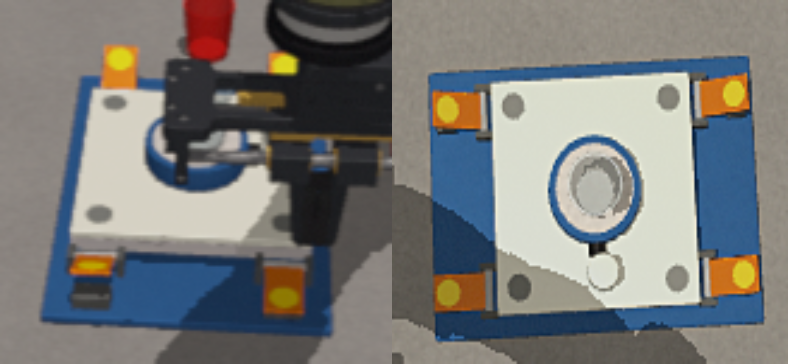

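Run:
```python
from plant import r
print(r.finish_job())
```

```text
the job is handed in; nothing more can be done
None
```

The front left corner was the one that rocks, and its shim lever is now pressed flat. The job was handed in at about 11.4 s.

- **Finding the corner:** The front right corner was firm, pushing back with 31 N at a height of 42 mm. The front left corner sank to 36 mm at about 5 N. I stopped there, so the two back corners were not tested.
- **Pressing the lever:** I pushed the front left lever down until it met its stop, 25 N at a height of 26 mm, which is the flat height given.
- **Last checks:** After lifting clear, the pictures showed the front left lever flat at about 24–28 mm and the other three still raised. The beaker and jar were in place. The corner spots measured 40–46 mm, which is level within the networks' 4 mm accuracy.
- **Doubtful readings:** In those last pictures the networks gave wrong positions for the front right lever in the side view, and for both back levers in the top view. The other camera and the pictures showed all three raised.
- **Not checked:** I did not press the front left corner again afterwards to confirm that it is now firm.

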